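# Open the touch-lid coffee caddy

### The job

Open the black coffee caddy using only closed fingertips: press down gently on the front of its wooden lid, at the black dot, until the catch lets go, then take the fingers away so that the spring lifts the lid ajar by itself. Then push the lid from underneath its free edge, up and back, until it stands upright or leans back, and leave it there, open. Do not take the lid between the fingers, leave the white caddy shut, and leave the mug, sugar jar, teaspoon and kettle standing where they are.

Things in the scene. Friction and masses are not known exactly. Their poses are not given: they have to be found in the camera images.
- black_caddy: The black caddy. Fixed open square box, 120 x 120 x 110 mm high, walls 5 mm. Origin: centre of its underside; z up, x towards its back, where the lid is hinged. The lid's free front edge is on the -x side and faces the robot within about 26 degrees. The two caddies stand side by side, either one on the left.
- white_caddy: The white caddy, alike but for colour; it must stay shut. Fixed open square box, 120 x 120 x 110 mm high, walls 5 mm. Origin: centre of its underside; z up, x towards its back, where the lid is hinged. The lid's free front edge is on the -x side and faces the robot within about 26 degrees. The two caddies stand side by side, either one on the left.
- black_lid (a joint): Black caddy's lid angle, rad: 0 shut and caught, down to -0.07 pressed in, positive open, 1.57 upright, 2.0 stop. Pressing the dot down 4 to 7 mm (2 to 5 N) frees the hidden catch; let go, a spring lifts the lid to about 0.9 rad within 1 s and holds it. A push of up to 1 N at the edge turns it further; beyond 1.4 rad it stays where left. It does not catch again.
- white_lid (a joint): White caddy's lid angle, rad: 0 shut and caught, down to -0.07 pressed in, positive open, 1.57 upright, 2.0 stop. Same size and catch as the black one.
- black_press (a point): Centre of the black dot, 24 mm across, on top of the black caddy's wooden lid, 17 mm behind the middle of its free edge and 113 mm from the hinge; 132 mm above the worktop when shut. Moves with the lid; axes: x to the hinge, y along it, z out of the lid's top.
- white_press (a point): The same point on the white caddy's lid, where the dot is white.
- black_hinge (a point): Middle of the black lid's hinge line, level with the lid's underside: 118 mm above the worktop, 60 mm behind the caddy's middle; y is the hinge axis. The lid is a board 106 mm wide, 14 thick, whose free edge lies 130 mm from the hinge, 10 mm out from the box front. Under it a gasket block 8 mm thick starts 17 mm behind that edge.
- mug: Loose blue mug, 72 mm across and 85 high, 0.28 kg, near the robot in front of the caddies; origin at the centre of its underside.
- sugar_jar: Loose beige sugar jar with a wooden top, 68 mm across and 84 high, 0.35 kg, standing on a round white tray (190 mm across, 25 high) to the robot's left; origin at the centre of its underside.
- kettle: Loose white kettle with a steel top, 160 mm across the foot and 220 high, 1.1 kg, to the robot's right; its handle (reaching 133 mm from the middle) points to its own -x and its spout (100 mm) to +x; origin at the centre of its underside.
- teaspoon: Loose steel spoon, 150 mm long, lying beyond the caddies; origin at the middle of its underside.

How it is judged:
By the outcome, as a careful person would: the job done as asked, in the order asked, and still so for the second after the job is handed in, with the robot touching nothing.
It also fails if it takes over 48 s, if anything falls off the work surface, if the arm or the gripper's body presses on something with over 40 N, if the wrist force passes 120 N, or if a joint passes its speed limit or range.

### The arm

A 6-joint arm with a two-finger parallel gripper is mounted at the origin on the work surface. World frame = base frame: x ahead of the robot, y to its left, z up, the work surface at z = 0. Lengths are in mm, angles in rad, forces in N, time in s.
With the tool pointing down it reaches from about 300 to 775 mm from the base axis. Payload 14.6 kg.
Tool frame: the origin (TCP) lies on the centre line of the jaws, within the pads' length; the fingertips stand 19 mm ahead of it and the grasp point (between the pads) is the TCP (bot.tip_reach is the distance from the TCP to the fingertips, in mm); z points along the fingers, y is the line along which they close (so a half turn about z gives the same grasp; the last joint's range is limited). The gripper opens to 85 mm and grips with 20 to 120 N. Pads are 22 mm wide; open, the fingers measure 114 mm over their backs; the gripper's body (76 mm by 85 mm) begins 54 mm behind the grasp point. The pads swing forward as they close: fully open they stand 13 mm farther back than shut.
Start: joints at [-1.409, 0.3, 1.521, -0, 1.321, -0.067], TCP at [124.739, -535.658, 250.281] pointing down, gripper open.
Joint ranges: [-3.03, 3.03], [-0.79, 2.21], [0.23, 2.52], [-1.04, 4.18], [0, 3.07], [-2.55, 2.55]. Speed limits (rad/s): [2.22, 2.22, 2.57, 3.14, 3.14, 3.14].

### API

Orientations are given as a unit quaternion [w, x, y, z].
In Python, from rig import bot gives the robot as it stands. Calls block until the motion is done:
- bot.move_to(position, orientation): joint-space move of the TCP to a pose.
- bot.servo_line(position, attitude=None, speed=150, until_force=None): straight line of the TCP; attitude=None keeps the orientation; speed is the mean speed in mm/s. With until_force (N) it stops when the force on the tool has changed by that much, and returns True; else False.
- bot.move_joints(angles): joint-space move.
- bot.move_gripper(opening, grip_force=None): finger opening in mm; grip_force is the grip in N (None keeps the last); returns when the fingers have stopped.
- bot.dwell(seconds).
- bot.ik(position, orientation): joint angles nearest the present ones, or None.
- bot.read_state(): the state.
- bot.read_camera(name): name is "scene" or "top" or "wrist"; returns a dict with "image" (400x640x3 uint8, blue, green, red), "depth" (400x640 float32, mm along the optical axis (not along the pixel's ray), 0 where there is no reading), "fovy" (degrees; the focal length in pixels is half the picture's height over the tangent of half this angle, whatever the lens; pixels are square), "cx", "cy" (the principal point, pixels), "eye" and "attitude" of the camera in the world; the wrist camera has in their place "mount" (4x4, takes a point from camera to tool coordinates, whose origin is the TCP and whose axes are the flange's). Camera axes: x right, y down, z forward; pixel columns grow to the right and rows downward; lengths in mm; the calibration is good to about 2 mm. A picture is of the moment at which its call begins: read the wrist's pose just before it.
A pose or a line that the arm cannot do raises bot.MotionError and nothing moves.
- bot.finish_job(): hands the job in; it is judged then, once.
The state is a dict: "clock": time; "joint_positions": joint angles; "qvel": joint speeds; "effort": joint torques, N m; "ee_pos": TCP position; "tool_rot": TCP orientation; "ft_force": force on the tool from outside, world axes, zero at the start; "moment": the same for the moment, N m; "grip_width": finger opening in mm; "grip_force": force on a finger pad.
Only numpy, scipy, OpenCV 4.12 (cv2) and the standard library are available. Lean on these libraries where they do the work, as an engineer would, in place of code of your own. Each camera call takes 0.05 s, during which the arm holds its last target. There are 200 camera calls.

## Working session

There is one attempt and no reset: what is moved stays moved. The work goes in short steps, each a Python script; the robot and the scene stay as the last script left them, time stands still between calls to the robot, and variables do not carry over. Pictures are saved under pics/ and viewed, at most 10 in all, crops included, and the job is handed in when it is done.

```bash
ls; mkdir -p pics
python3 - <<'E'
from rig import bot
import cv2,numpy as np
for n in("top","scene"):
    c=bot.read_camera(n); cv2.imwrite(f"pics/{n}0.png",c["image"]); np.savez(n+"0.npz",**c)
    print(n,c["fovy"],c["cx"],c["cy"],c["eye"],c["attitude"])
print(bot.read_state()["clock"])
E
```

```text
pics
top 57.56254445991331 323.29812642385843 202.80540401226747 [ 447.92669148    4.6707797  1239.74519985] [ 0.03719591 -0.70004934  0.71153004 -0.04766945]
scene 43.91763979403555 321.03489952874014 200.39535016269366 [1233.29003065 -352.2412462  1275.35263653] [-0.24294117  0.82868003  0.48467064 -0.13915234]
0.1
```

View pics/top0.png

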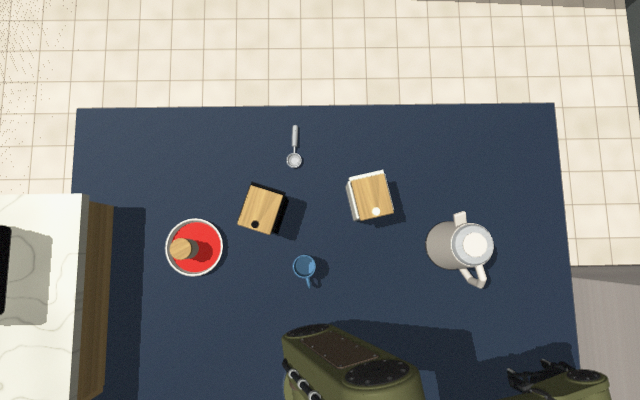

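View pics/scene0.png

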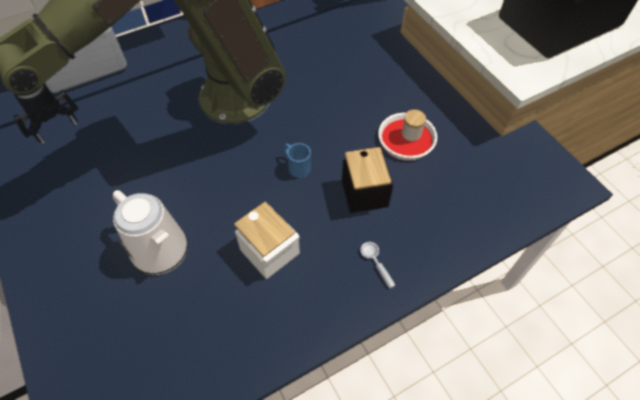

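The top view shows the black caddy's lid centred at about (262,209) with its dot at (255,224). The white caddy is at (372,196), the mug at (304,267), the jar at (182,249) and the kettle at (460,245). Next I measure the lid.

```bash
cat > h.py <<'E'
from rig import bot
import cv2,numpy as np
from scipy.spatial.transform import Rotation as R
def rot(q): return R.from_quat(q,scalar_first=True)
def cast(c,uv,z):
    f=200/np.tan(np.radians(float(c["fovy"]))/2)
    uv=np.atleast_2d(uv).astype(float)
    d=np.c_[(uv[:,0]-c["cx"])/f,(uv[:,1]-c["cy"])/f,np.ones(len(uv))]
    d=rot(c["attitude"]).apply(d); e=np.array(c["eye"])
    return e+d*((z-e[2])/d[:,2])[:,None]
E
python3 - <<'E'
from h import *
for n,box,mug in(("top",(225,175,295,245),(304,267)),("scene",(335,140,400,215),None)):
    c=dict(np.load(n+"0.npz")); im=c["image"]; hsv=cv2.cvtColor(im,cv2.COLOR_BGR2HSV)
    x0,y0,x1,y1=box; m=cv2.inRange(hsv,(8,60,110),(30,255,255)); k=np.zeros_like(m);k[y0:y1,x0:x1]=m[y0:y1,x0:x1]
    cs,_=cv2.findContours(k,cv2.RETR_EXTERNAL,cv2.CHAIN_APPROX_NONE); ct=max(cs,key=cv2.contourArea)
    hull=cv2.convexHull(ct); P=cast(c,hull[:,0],132)
    (cx,cy),wh,a=cv2.minAreaRect(P[:,:2].astype(np.float32)); 
    fill=np.zeros_like(m);cv2.drawContours(fill,[hull],-1,255,-1)
    fill=cv2.erode(fill,np.ones((3,3)))
    dark=((hsv[...,2]<70)&(fill>0)).astype(np.uint8)
    nn,l,s,ce=cv2.connectedComponentsWithStats(dark); i=1+np.argmax(s[1:,4])
    D=cast(c,ce[i],132)[0]; v=np.array([cx,cy])-D[:2]
    print(n,"rect",cx,cy,wh,a,"dot",ce[i],s[i],D,"yaw",np.degrees(np.arctan2(v[1],v[0])),np.linalg.norm(v))
    if mug:
      print("mug",cast(c,mug,85),"white",cast(c,(376,212),132),"jar",cast(c,(182,249),109))
E
```

```text
top rect 564.1934814453125 181.74021911621094 (105.87093353271484, 127.96125793457031) 71.38140106201172 dot [254.5 224. ] [252 221   6   7  34] [519.89592013 197.03725    132.        ] yaw -19.051044900521802 46.86441178906118
mug [[385.95721943  50.12297833  85.        ]] white [[ 550.62886913 -173.78945902  132.        ]] jar [[448.3269984  422.24289664 109.        ]]
scene rect 566.8809814453125 182.15155029296875 (108.36996459960938, 133.38624572753906) 71.73475646972656 dot [363.5 153.5] [361 152   6   4  18] [520.72290681 198.17612143 132.        ] yaw -19.145325833166602 48.86056420204586
```

The top and scene views agree: the dot is at about (520,197) and the lid's yaw is about -18.9°. I'll check that the push poses are reachable, then move above the dot.

```bash
cat >> h.py <<'E'
yaw=np.radians(-18.9); X=np.array([np.cos(yaw),np.sin(yaw),0]); Z=np.array([0,0,1.]); Y=np.cross(Z,X)
dot=np.array([520.2,197.5,132]); hinge=dot+113*X; hinge[2]=118
def att(pitch,s=1):  # tool z along X tilted down by pitch; tool y = s*Y
    d=X*np.cos(pitch)-Z*np.sin(pitch); y=s*Y
    return R.from_matrix(np.c_[np.cross(y,d),y,d]).as_quat(scalar_first=True)
DOWN=np.pi/2
def arc(th,r,pitch): # TCP with the tip centre at radius r, lid angle th
    d=X*np.cos(pitch)-Z*np.sin(pitch)
    return hinge+r*(-np.cos(th)*X+np.sin(th)*Z)-bot.tip_reach*d
E
python3 - <<'E'
from h import *
for s in(1,-1):
    print("down",s,bot.ik(dot+[0,0,60],att(DOWN,s)))
    for p in(0,.2,.4,.6):
        print(s,p,[None if (q:=bot.ik(arc(t,112,p)+o*X,att(p,s))) is None else np.round(q,2) for t,o in((.5,-100),(.7,0),(1.8,0))])
bot.move_gripper(0)
p=np.array(bot.read_state()["ee_pos"]); bot.servo_line(p+[0,0,150],speed=250)
E
```

```text
down 1 [ 2.97027339e-01  3.67613555e-01  1.57145180e+00 -4.44089210e-16
  1.20252730e+00 -9.43901759e-01]
1 0 [None, array([0.62, 0.51, 2.07, 4.16, 1.25, 1.1 ]), array([0.43, 0.52, 1.89, 4.04, 1.07, 1.02])]
1 0.2 [None, None, None]
1 0.4 [None, None, None]
1 0.6 [None, None, None]
down -1 [ 2.97027339e-01  3.67613555e-01  1.57145180e+00 -4.44089210e-16
  1.20252730e+00  2.19769089e+00]
-1 0 [None, array([ 0.62,  0.51,  2.07,  4.16,  1.25, -2.04]), array([ 0.43,  0.52,  1.89,  4.04,  1.07, -2.12])]
-1 0.2 [None, None, None]
-1 0.4 [None, None, None]
-1 0.6 [None, None, None]
```

```bash
cat >> h.py <<'E'
def att2(pitch,az):
    d=np.array([np.cos(az)*np.cos(pitch),np.sin(az)*np.cos(pitch),-np.sin(pitch)]); y=np.array([-np.sin(az),np.cos(az),0])
    return R.from_matrix(np.c_[np.cross(y,d),y,d]).as_quat(scalar_first=True),d
def arc2(th,r,pitch,az):
    q,d=att2(pitch,az); return hinge+r*(-np.cos(th)*X+np.sin(th)*Z)-bot.tip_reach*d,q
E
python3 - <<'E'
from h import *
bot.move_to(dot+[0,0,250],att(DOWN))
bot.servo_line(dot+[0,0,19+25],speed=250)
s=bot.read_state();print(s["clock"],s["ee_pos"],s["ft_force"])
for az in(-.33,-.15,0,.2):
  for p in(.4,.6,.8,1.0):
    out=[]
    for t,o in((.5,-80),(.8,0),(1.3,0),(1.8,0)):
        P,q=arc2(t,112,p,az); k=bot.ik(P+o*X,q); out.append(None if k is None else np.round(k,2).tolist())
    print(az,p,out)
c=bot.read_camera("wrist"); cv2.imwrite("pics/w1.png",c["image"])
E
```

```text
5.5167 [520.75292003 197.55497332 177.31544874] [-0.27327816 -0.73401579  1.33153018]
-0.33 0.4 [None, None, None, None]
-0.33 0.6 [None, None, None, None]
-0.33 0.8 [[0.65, 0.15, 2.04, -1.02, 0.75, 0.12], [0.47, 0.22, 1.88, -0.93, 0.68, -0.13], [0.4, 0.25, 1.77, -0.83, 0.68, -0.29], [0.33, 0.33, 1.66, -0.78, 0.65, -0.39]]
-0.33 1.0 [[0.58, 0.14, 1.97, -0.66, 0.77, -0.24], [0.42, 0.23, 1.78, -0.56, 0.77, -0.49], [0.35, 0.27, 1.66, -0.49, 0.81, -0.62], [0.29, 0.36, 1.54, -0.45, 0.81, -0.71]]
-0.15 0.4 [None, None, None, None]
-0.15 0.6 [None, None, None, None]
-0.15 0.8 [[0.6, 0.09, 2.11, -1.04, 0.59, -0.02], [0.42, 0.18, 1.93, -0.87, 0.51, -0.33], [0.35, 0.21, 1.82, -0.73, 0.52, -0.54], [0.28, 0.3, 1.71, -0.65, 0.51, -0.67]]
-0.15 1.0 [[0.54, 0.1, 2.02, -0.6, 0.66, -0.47], [0.38, 0.2, 1.82, -0.46, 0.66, -0.75], [0.31, 0.24, 1.7, -0.38, 0.71, -0.88], [0.25, 0.33, 1.58, -0.33, 0.72, -0.98]]
0 0.4 [[0.64, 0.16, 2.3, 4.17, 0.69, 0.94], [0.42, 0.2, 2.15, 4.02, 0.51, 0.93], [0.34, 0.21, 2.05, 4.03, 0.41, 0.86], [0.26, 0.29, 1.94, 3.94, 0.34, 0.91]]
0 0.6 [None, None, None, None]
0 0.8 [[0.
[... 240 characters left out ...]
[0.28, 0.22, 1.72, -0.24, 0.65, -1.14], [0.22, 0.32, 1.6, -0.19, 0.67, -1.24]]
0.2 0.4 [[0.51, 0.11, 2.36, 3.7, 0.55, 1.2], [0.3, 0.17, 2.19, 3.38, 0.39, 1.39], [0.23, 0.18, 2.08, 3.24, 0.29, 1.49], [0.16, 0.27, 1.96, 3.01, 0.26, 1.68]]
0.2 0.6 [None, [0.29, 0.12, 2.1, 4.1, 0.1, 0.66], [0.23, 0.15, 1.99, -0.66, 0.04, -0.89], [0.16, 0.25, 1.87, 0.49, 0.06, -2.08]]
0.2 0.8 [[0.46, 0.02, 2.19, -0.78, 0.26, -0.62], [0.29, 0.12, 1.99, -0.24, 0.26, -1.28], [0.23, 0.17, 1.87, -0.06, 0.33, -1.5], [0.17, 0.26, 1.75, 0.07, 0.36, -1.66]]
0.2 1.0 [[0.43, 0.04, 2.07, -0.27, 0.48, -1.13], [0.28, 0.16, 1.87, -0.08, 0.54, -1.43], [0.22, 0.21, 1.74, -0.02, 0.62, -1.53], [0.17, 0.31, 1.61, 0.03, 0.65, -1.62]]
```

View pics/w1.png

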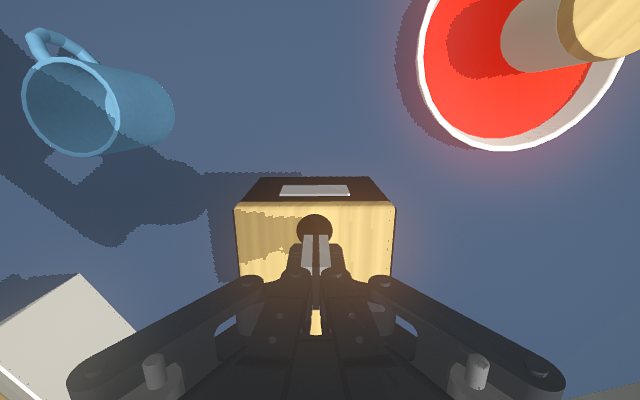

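The wrist view shows the black dot at (314,228), directly in front of the closed fingertips at about (316,240). I'll check the offset with a ray cast, then press.

Run:
```python
from h import *
s=bot.read_state(); c=bot.read_camera("wrist"); T=np.eye(4); T[:3,:3]=rot(s["tool_rot"]).as_matrix(); T[:3,3]=s["ee_pos"]
M=T@np.array(c["mount"]); c["eye"]=M[:3,3]; c["attitude"]=R.from_matrix(M[:3,:3]).as_quat(scalar_first=True)
g=cv2.cvtColor(c["image"],cv2.COLOR_BGR2GRAY)
D=cast(c,(314,229),132)[0]; print("dot seen",D, "depth", c["depth"][222,314])
off=D-dot; print("err in lid axes",off@X,off@Y)
F=[]
for _ in range(8): F.append(bot.read_state()["ft_force"]); bot.dwell(.03)
print(np.mean(F,0),np.std(F,0))
bot.servo_line(dot+[0,0,19+6],speed=60)
hit=bot.servo_line(dot+[0,0,19-5],speed=12,until_force=1.5)
s=bot.read_state();print(hit,s["ee_pos"],s["ft_force"],s["clock"])
```

```text
dot seen [518.98882411 197.06102227 132.        ] depth 180.15788
err in lid axes -1.0036832463365317 -0.8076313679256502
[-0.13152276  0.01885137  0.1798216 ] [0.67084923 0.49027437 0.43974605]
True [519.99919099 197.49983829 149.80074542] [1.53689085 0.46803968 0.98303017] 6.9583
```

Run:
```python
from h import *
def fz(n=8):
    F=[]
    for _ in range(n): F.append(bot.read_state()["ft_force"][2]); bot.dwell(.02)
    return np.mean(F)
for d in np.arange(0,8,1.):
    bot.servo_line(dot+[0,0,19-d],speed=15); f=fz(); print(d,bot.read_state()["ee_pos"][2]-19,round(f,2))
    if f>4.3: break
print(bot.read_state()["clock"])
```

```text
0.0 131.9361703533076 0.03
1.0 131.008182168255 0.94
2.0 129.99729552046398 1.2
3.0 128.98113876460627 1.01
4.0 127.98954681823358 1.33
5.0 126.98869860797743 1.21
6.0 125.97604033705909 0.89
7.0 125.00081920223786 1.45
10.025
```

Run:
```python
from h import *
c=bot.read_camera("wrist"); cv2.imwrite("pics/w2.png",c["image"])
F=[]
for _ in range(15): F.append(bot.read_state()["ft_force"]); bot.dwell(.02)
print(np.mean(F,0),np.std(F,0))
```

```text
[-0.4850675   0.53224078  1.21458928] [0.5157266  0.48708324 0.35195899]
```

View pics/w2.png

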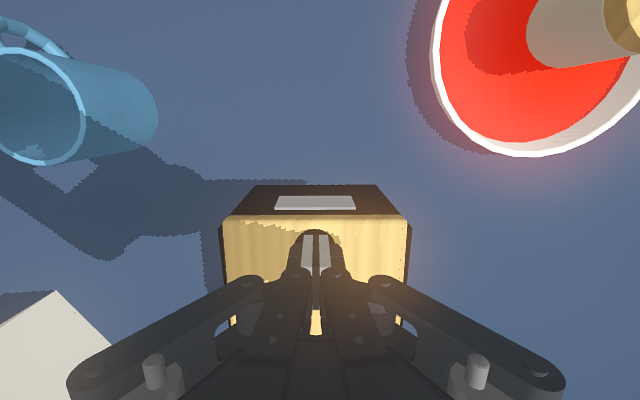

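Run:
```python
from h import *
print(bot.tip_reach)
bot.servo_line(dot+[0,0,19+12],speed=150)
bot.servo_line(dot-80*X+[0,0,19+100],speed=300)
bot.dwell(.5)
c=bot.read_camera("scene"); cv2.imwrite("pics/s2.png",cv2.resize(c["image"][100:260,240:480],None,fx=3,fy=3))
s=bot.read_state(); print(s["clock"],s["ft_force"])
```

```text
19.0
11.7 [0.41976216 0.36125869 0.83979929]
```

View pics/s2.png

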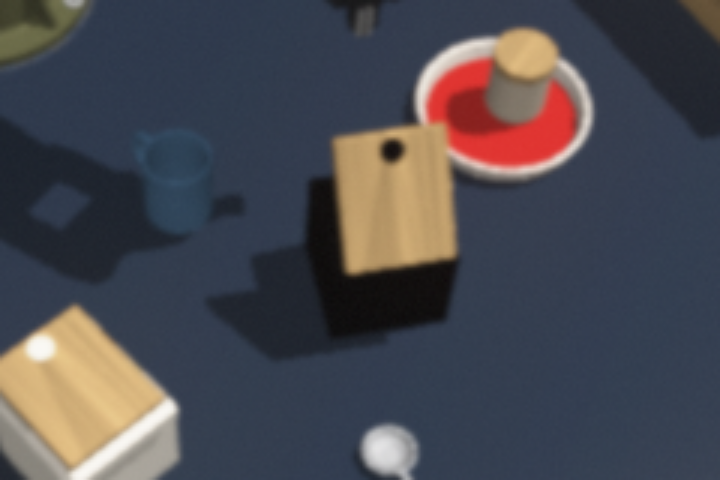

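The lid sprang ajar: the dot in the crop has moved to (392,149), and the lid's shadow is raised. The white lid is shut. Next, push from under the free edge.

Run:
```python
from h import *
p,az=.8,0.
P,q=arc2(.5,112,p,az)
bot.move_to(P-80*X,q)
for t in (.7,.85,1.0,1.15,1.3,1.45,1.6,1.7):
    P,_=arc2(t,112,p,az)
    h=bot.servo_line(P,speed=70,until_force=8)
    s=bot.read_state(); print(t,h,np.round(s["ft_force"],1),round(s["clock"],1),np.round(s["ee_pos"]-P,1))
    if h: break
c=bot.read_camera("scene"); cv2.imwrite("pics/s3.png",cv2.resize(c["image"][60:260,240:480],None,fx=3,fy=3))
```

```text
0.7 False [-0.2 -1.2  0.2] 14.2 [-0.2  0.1 -0. ]
0.85 False [-2.4  1.4  1.9] 14.6 [-0.1  0.1  0.1]
1.0 False [-0.9  1.   2.1] 14.9 [-0.2  0.1 -0.3]
1.15 False [-0.8  1.2  2.4] 15.3 [-0.3 -0.  -0.4]
1.3 False [-1.4  0.6  4.5] 15.7 [-0.2  0.  -0.1]
1.45 True [-1.1  1.7  4.7] 15.9 [-9.4  3.6 -1.3]
```

View pics/s3.png

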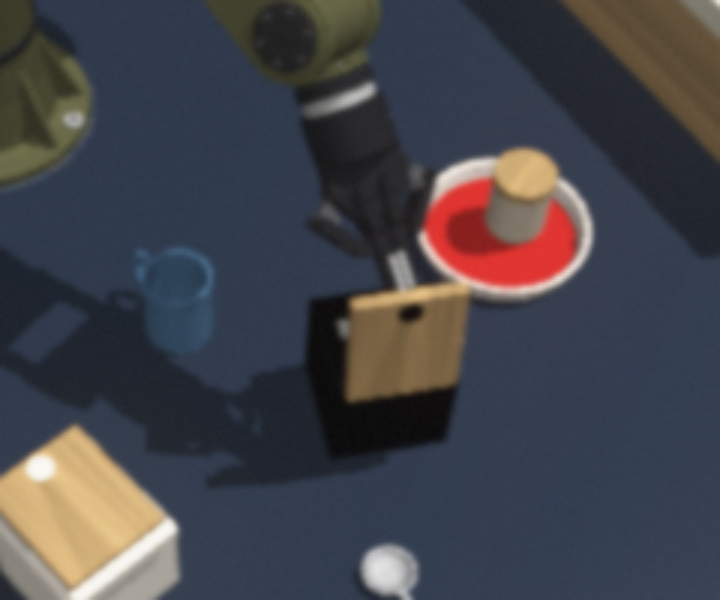

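The lid is now nearly upright, with the fingertip under its front edge. The upward force suggests the tip is resting on the end of the gasket. I'll lift to a slightly larger radius and finish the arc.

Run:
```python
from h import *
p,az=.8,0.
s=bot.read_state(); bot.servo_line(np.array(s["ee_pos"])-2*X+7*Z,speed=40)
print(np.round(bot.read_state()["ft_force"],1))
for t in (1.42,1.5,1.6,1.68,1.75):
    P,_=arc2(t,119,p,az)
    h=bot.servo_line(P,speed=50,until_force=8)
    s=bot.read_state(); print(t,h,np.round(s["ft_force"],1),round(s["clock"],1),np.round(s["ee_pos"]-P,1))
    if h: break
c=bot.read_camera("scene"); cv2.imwrite("pics/s4.png",cv2.resize(c["image"][60:260,240:480],None,fx=3,fy=3))
```

```text
[-0.9  0.  -0.2]
1.42 False [ 0.2 -0.1 -0.4] 16.6 [ 0.2 -0.3 -0.2]
1.5 False [-0.7 -0.4  0.3] 17.0 [ 0.2 -0.2 -0.1]
1.6 False [ 0.5  0.2 -0.2] 17.4 [ 0.2 -0.2 -0.1]
1.68 False [ 0.1 -0.6  0.4] 17.7 [ 0.2 -0.2 -0.2]
1.75 False [ 0.9  0.6 -0.2] 18.0 [ 0.2 -0.2 -0.2]
```

View pics/s4.png

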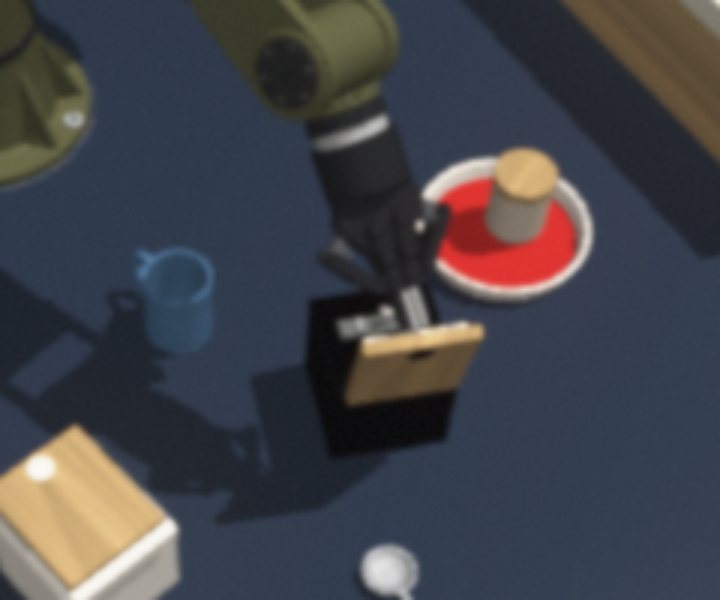

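The lid now leans back past upright; its edge runs at about (420,340) in the crop, with the underside and tips visible. I'll withdraw and check that it stays open.

Run:
```python
from h import *
P=np.array(bot.read_state()["ee_pos"])
bot.servo_line(P-60*X+10*Z,speed=100); bot.servo_line(P-130*X+60*Z,speed=200); bot.dwell(1)
c=bot.read_camera("scene"); cv2.imwrite("pics/s5.png",c["image"]); print(bot.read_state()["clock"],bot.read_state()["ft_force"])
```

```text
20.475 [0.11669052 0.30644392 0.39815096]
```

View pics/s5.png

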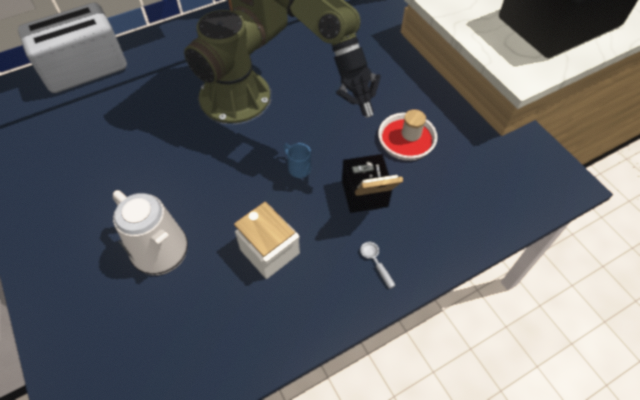

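The lid stays open, leaning back at (380,183). The white caddy is shut, the other objects are where they were, and the arm is clear.

```bash
python3 -c "
from rig import bot
print(bot.finish_job())"
```

```text
the job is handed in; nothing more can be done
None
```

The black caddy's lid was released by pressing the dot, sprang ajar by itself, and was pushed open from under its free edge; it was leaning back, open, with everything else in place when I handed the job in, at about 20 s on the robot's clock.

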